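Snap the biscuit box's lid shut

TASK

The blue lid has only been laid on its biscuit box: with your fingertips, press its rim down section by section, on all four sides, until every section has clicked shut and stays down, then take your hand away. Press on the blue rim with no more force than it needs and do not lean on the clear window in the middle; the box stays standing where it is, neither lifted nor shoved along the counter. Leave the green-lidded box, the tamper, the cup, the glasses, the jug and the sugar jar alone.

Things in the scene. Friction and masses are not known exactly. Their poses are not given: they have to be found in the camera images.
- box: White biscuit box with a BLUE snap-fit lid, 170 (x) x 130 (y) x 85 mm high, about 1 kg, loose on the counter; origin at the centre of its underside, z up. The lid (176 x 136 mm) has a clear window framed by a flat blue rim, 24 mm wide, of four separate straight sections. An orange strip on the box shows below an open section's skirt and is hidden once it is shut.
- front_top (a point): Middle of the flat top face of the 136 mm long section on the box's -x short side of the blue rim (24 mm wide): 99 mm above the counter while open, 91 mm when shut; it moves with the section; axes as the box.
- sec_front (a joint): Travel of the 136 mm long section on the box's -x short side: 0 = open (standing proud), 0.008 m = clicked shut. Pressed straight down it resists with up to about 8 N, passes half-way, then pulls itself down and stays; let go before half-way, it springs back up. It moves independently of the other sections.
- back_top (a point): Middle of the flat top face of the 136 mm long section on the box's +x short side of the blue rim (24 mm wide): 99 mm above the counter while open, 91 mm when shut; it moves with the section; axes as the box.
- sec_back (a joint): Travel of the 136 mm long section on the box's +x short side: 0 = open (standing proud), 0.008 m = clicked shut. Pressed straight down it resists with up to about 8 N, passes half-way, then pulls itself down and stays; let go before half-way, it springs back up. It moves independently of the other sections.
- left_top (a point): Middle of the flat top face of the 124 mm long section on the box's +y long side of the blue rim (24 mm wide): 99 mm above the counter while open, 91 mm when shut; it moves with the section; axes as the box.
- sec_left (a joint): Travel of the 124 mm long section on the box's +y long side: 0 = open (standing proud), 0.008 m = clicked shut. Pressed straight down it resists with up to about 8 N, passes half-way, then pulls itself down and stays; let go before half-way, it springs back up. It moves independently of the other sections.
- right_top (a point): Middle of the flat top face of the 124 mm long section on the box's -y long side of the blue rim (24 mm wide): 99 mm above the counter while open, 91 mm when shut; it moves with the section; axes as the box.
- sec_right (a joint): Travel of the 124 mm long section on the box's -y long side: 0 = open (standing proud), 0.008 m = clicked shut. Pressed straight down it resists with up to about 8 N, passes half-way, then pulls itself down and stays; let go before half-way, it springs back up. It moves independently of the other sections.
- green_box: The same box with a GREEN lid, already shut (91 mm high, lid 176 x 136 mm); origin at the centre of its underside. Leave alone.
- tamper: Coffee tamper with steel foot (54 mm diameter) and dark wooden handle, 78 mm tall; origin at the centre of its underside. Loose; leave alone.
- cup: White espresso cup, 64 mm across, 55 mm tall, handle at +y; origin at the centre of its underside. Loose; leave alone.
- tumbler_a: Clear glass tumbler, 68 mm across, 100 mm tall; origin at the centre of its underside. Loose; leave alone.
- tumbler_b: Clear glass tumbler, 68 mm across, 100 mm tall; origin at the centre of its underside. Loose; leave alone.
- jug: Steel milk jug, 84 mm across, 100 mm tall, handle at +y; origin at the centre of its underside. Loose; leave alone.
- sugar_jar: Amber glass sugar jar with steel cap, 72 mm across, 120 mm tall; origin at the centre of its underside. Loose; leave alone.
- window: Clear recessed window in the middle of the blue lid, 128 x 88 x 4 mm, its top 83 mm above the counter; part of the box (same origin and axes); do not press on it.

How it is judged:
At the end, for the whole second after the job is handed in: All four sections of the blue rim are snapped down (each more than 6.5 mm of its 8 mm travel), the box stands upright and still within 30 mm of where it was, and every bystander is within 20 mm of where it was (value of joint each of sec_front, sec_back, sec_left, sec_right above 0.0065 m and distance of box from where it was at the start of the episode below 0.03 m and angle between box's own z axis and vertical below 0.05 rad and linear speed of box below 0.02 m/s and distance of each of green_box, tamper, cup, tumbler_a, tumbler_b, jug, sugar_jar from where it was at the start of the episode below 0.02 m); the robot touches nothing.
It fails at once if the blue-lidded box is lifted or tipped (10 mm, 0.15 rad) (height (world z) of box above 0.01 m or angle between box's own z axis and vertical above 0.15 rad).
It fails at once if the blue-lidded box is shoved more than 30 mm (distance of box from where it was at the start of the episode above 0.03 m).
It fails at once if the clear window is pressed with more than 8 N (contact force between any of the arm, the fingers and window above 8 N).
It fails at once if the box or its lid is pressed with more than 60 N (contact force between any of the arm, the fingers and box above 60 N).
It fails at once if a bystander is moved more than 20 mm or tipped (distance of any of green_box, tamper, cup, tumbler_a, tumbler_b, jug, sugar_jar from where it was at the start of the episode above 0.02 m or angle between any of green_box, tamper, cup, tumbler_a, tumbler_b, jug, sugar_jar's own z axis and vertical above 0.2 rad).
It also fails if it takes over 42 s, if anything falls off the work surface, if the arm or the gripper's body presses on something with over 40 N, if the wrist force passes 120 N, or if a joint passes its speed limit or range.

ROBOT

A 7-joint arm with a two-finger parallel gripper is mounted at the origin on the work surface. World frame = base frame: x ahead of the robot, y to its left, z up, the work surface at z = 0. Lengths are in m, angles in rad, forces in N, time in s.
With the tool pointing down it reaches from about 0.4 to 0.85 m from the base axis. Payload 10.4 kg.
Tool frame: the origin (TCP) lies on the front face of the gripper's body, between the roots of the fingers; the fingertips stand 70 mm ahead of it and the grasp point (between the pads) lies 51 mm ahead of it (grasp_offset is the distance from the TCP to the grasp point, in m); z points along the fingers, y is the direction in which the jaws open and shut (so a half turn about z gives the same grasp; the last joint's range is limited). The gripper opens to 87 mm and grips with 3 to 60 N. Pads are 19 mm wide; open, the fingers measure 117 mm over their backs; the gripper's body (75 mm by 190 mm) begins 51 mm behind the grasp point.
Start: joints at [-1.131, 0.332, -0.065, 1.46, 0.022, 1.35, -0.088], TCP at [0.279, 0.559, 0.292] pointing down, gripper open.
Joint ranges: [-2.6, 2.6], [-0.5, 2.12], [-1.47, 1.34], [0.16, 2.42], [-1.27, 4.41], [0.06, 2.06], [-2.6, 2.6]. Speed limits (rad/s): [2.22, 2.22, 2.79, 2.79, 3.14, 3.14, 3.14].

INTERFACE

Orientations are given as a unit quaternion [x, y, z, w].
In Python, from bench import * gives the robot as it stands. The module is installed in compiled form; this text tells all that it offers.
- The arm moves only by the tool arm_command, never from a script. Its argument "commands" is a list of rows, each a list of 3 entries, a list of its own where there are three numbers: the opening in per cent of the stroke, from 0 (shut) to 100 (fully open), then the shift along the tool's x, y, z in m, then the turn, a rotation vector about the tool's x, y, z in rad. A call has exactly 10 rows; each row is the pose to reach, as a shift and turn from the pose commanded when the call began, along the tool's axes at that moment; what a row does not reach only later rows make up. A row lasts 1/12 s, in which the tool goes at most 41.7 mm and 7.16 degrees, less where a joint would pass 70% of its speed; a pose out of reach is approached as far as the arm can. A call with a gripper value outside its range is refused whole. The fingers move at their own pace and stop on an object; "squeeze" is the grip in N (left out, the last holds). Time passes only in rows, so rows that repeat a pose let the fingers close, or fill a call up. It gives the time, the measured TCP pose, the force and the opening at its end, in the units of the state.
- read_state(): the state, without advancing time (a new reading comes with each control period).
- camera(name): name is "scene" or "side" or "wrist"; returns a dict with "pixels" (480x640x3 uint8, red, green, blue), "fx", "fy", "cx", "cy" (pixels), "rvec" (rotation vector, rad) and "tvec" (3), from world to camera coordinates, as OpenCV has them; the wrist camera has in their place "mount" (4x4, takes a point from camera to tool coordinates, whose origin is the TCP and whose axes are the flange's). Camera axes: x right, y down, z forward; pixel columns grow to the right and rows downward; lengths in m; the calibration is good to about 2 mm. A picture is of the moment at which its call begins: read the wrist's pose just before it. There is no depth.
- close_job(): hands the job in, once; it reports no verdict.
The state is a dict: "time": time; "joint_positions": joint angles; "joint_vel": joint speeds; "joint_torque": joint torques, N m; "ee_pos": TCP position; "eef_rot": TCP orientation; "ft_force": force on the tool from outside, world axes, zero at the start; "torque": the same for the moment, N m; "width": finger opening in m.
Only numpy, scipy, OpenCV 4.12 (cv2) and the standard library are available. Lean on these libraries where they do the work, as an engineer would, in place of code of your own. Each camera call takes 0.05 s, during which the arm holds its last target.

## Working session

There is one attempt and no reset: what is moved stays moved. The work goes in short steps, Python scripts to look and compute and a tool call to move; the robot and the scene stay as the last step left them, time stands still between calls to the robot, and variables do not carry over. Pictures are saved under pics/ and viewed, and the job is handed in when it is done.

Besides the shell and the picture viewer there is one more tool, called after ">>>" in YAML: its name, and indented under it one key for each argument. arm_command: Moves the arm, as the interface text tells. Its arguments: {"type":"object","properties":{"commands":{"type":"array","items":{"type":"array"}},"squeeze":{"type":"number"}},"required":["commands"]}

```bash
mkdir -p pics; python3 - <<'E'
from bench import *
import cv2
s=read_state(); print({k:s[k] for k in ('time','ee_pos','eef_rot','ft_force','width')})
for n in ('scene','side','wrist'):
    c=camera(n); cv2.imwrite(f'pics/{n}0.png',c['pixels'][:,:,::-1]); print(n,{k:v for k,v in c.items() if k!='pixels'})
E
```

```text
{'time': 0.0, 'ee_pos': array([0.27892169, 0.55895912, 0.291429  ]), 'eef_rot': array([ 2.29338871e-01,  9.73346355e-01, -7.35125389e-04, -1.23085305e-04]), 'ft_force': array([ 0.22253868, -0.30686241,  0.40888919]), 'width': 0.08716032081970836}
scene {'fx': 524.8311007611107, 'fy': 524.8311007611107, 'cx': 318.3252390647149, 'cy': 241.45444839820394, 'rvec': array([ 1.96669171,  1.18296825, -0.58854027]), 'tvec': array([-0.25362463, -0.2354447 ,  1.55574613])}
side {'fx': 582.6628031153027, 'fy': 582.6628031153027, 'cx': 314.6067282865207, 'cy': 234.26096923466855, 'rvec': array([ 2.10782978, -0.51418572,  0.27650362]), 'tvec': array([-0.51401093,  0.1993912 ,  1.07012069])}
wrist {'fx': 372.01056827020983, 'fy': 372.01056827020983, 'cx': 319.7633851722573, 'cy': 244.3496330220217, 'mount': array([[ 1.05522032e-04, -9.58443133e-01, -2.85283631e-01,
         7.84250326e-02],
       [ 9.99999951e-01,  1.85137173e-04, -2.52104982e-04,
        -3.54005029e-04],
       [ 2.94444894e-04, -2.85283590e-01,  9.58443106e-01,
        -9.37417198e-02],
       [ 0.00000000e+00,  0.00000000e+00,  0.00000000e+00,
         1.00000000e+00]])}
```

View pics/scene0.png

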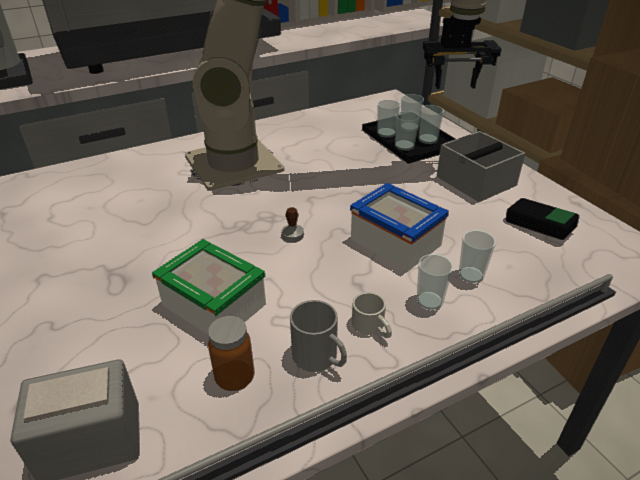

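View pics/side0.png

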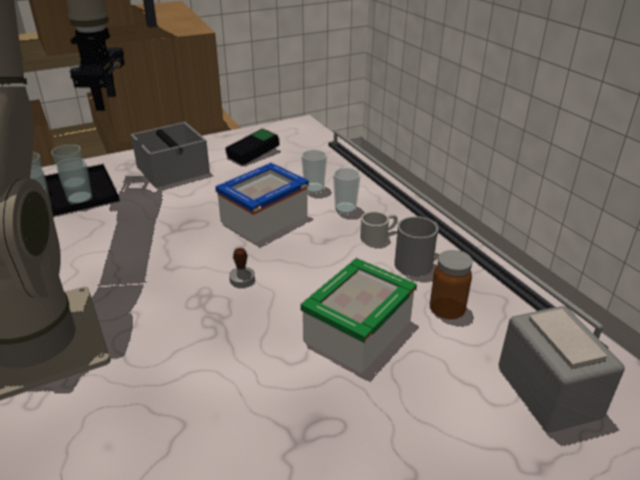

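View pics/wrist0.png

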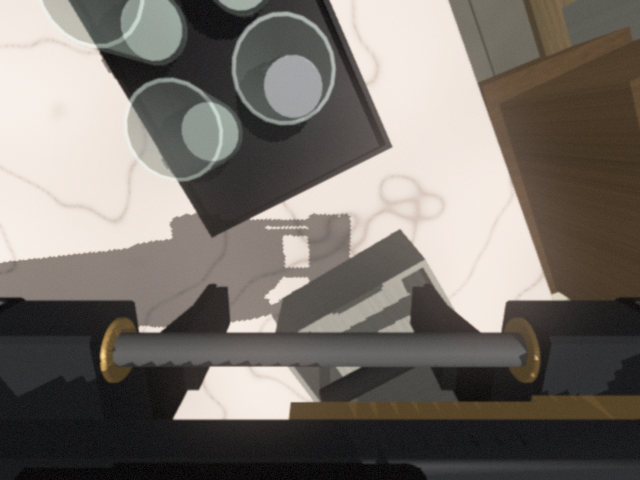

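```bash
python3 - <<'E'
import cv2
a=cv2.imread('pics/scene0.png')[175:275,340:460]; b=cv2.imread('pics/side0.png')[155:245,205:320]
cv2.imwrite('pics/c1.png',cv2.resize(a,None,fx=6,fy=6,interpolation=cv2.INTER_CUBIC))
cv2.imwrite('pics/c2.png',cv2.resize(b,None,fx=6,fy=6,interpolation=cv2.INTER_CUBIC))
E
```

```text
(no output)
```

View pics/c1.png

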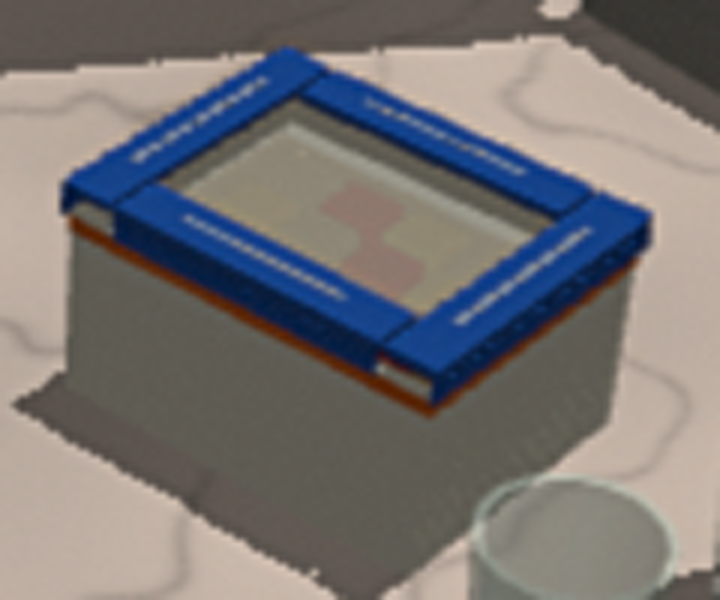

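View pics/c2.png

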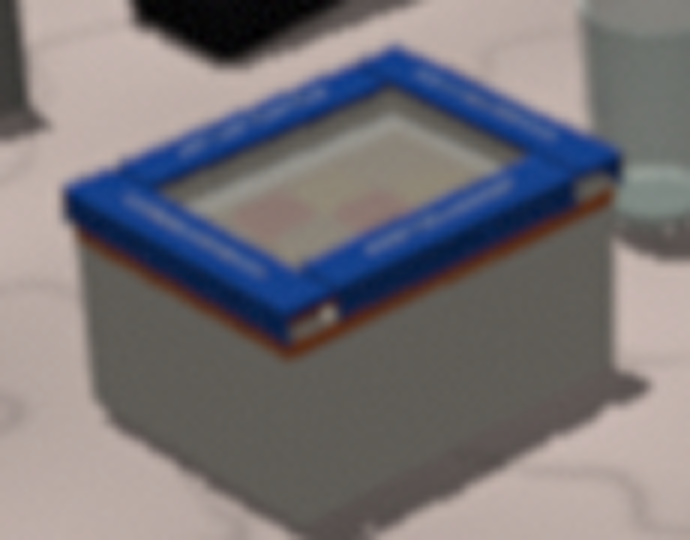

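```bash
cat > h.py <<'E'
import numpy as np, cv2
CAL={'scene':(524.8311,318.3252,241.4544,[ 1.96669171,  1.18296825, -0.58854027],[-0.25362463, -0.2354447 ,  1.55574613]),
'side':(582.6628,314.6067,234.26097,[ 2.10782978, -0.51418572,  0.27650362],[-0.51401093,  0.1993912 ,  1.07012069])}
def toplane(n,px,z):
    f,cx,cy,r,t=CAL[n]; R=cv2.Rodrigues(np.array(r))[0]; C=-R.T@np.array(t)
    out=[]
    for u,v in px:
        d=R.T@np.array([(u-cx)/f,(v-cy)/f,1]); out.append(C+d*(z-C[2])/d[2])
    return np.array(out)
E
python3 - <<'E'
from h import *
A=np.array([(287,47),(652,215),(433,378),(65,185)])/6+[340,175]-0.4
B=np.array([(393,45),(620,158),(285,318),(67,190)])/6+[205,155]-0.4
for n,P in (('scene',A),('side',B)):
    W=toplane(n,P,.099); print(n,W.round(4)); print(W.mean(0).round(4),[ (round(np.linalg.norm(W[i]-W[(i+1)%4]),4), round(np.degrees(np.arctan2(*(W[(i+1)%4]-W[i])[[1,0]])),1)) for i in range(4)])
# others
for n,P,z in (('scene',[(432,302),(473,276),(370,328),(292,238)],0),('side',[(346,208),(315,190),(375,240),(242,281)],0)):
    print(n,toplane(n,P,z).round(3))
print(toplane('scene',[(433,262),(477,240)],.1).round(3),toplane('side',[(347,176),(314,156)],.1).round(3))
# basket top
print(toplane('scene',[(523,150),(498,167),(440,155)],.1).round(3))
E
```

```text
scene [[0.4471 0.2407 0.099 ]
 [0.6117 0.2932 0.099 ]
 [0.6554 0.1622 0.099 ]
 [0.4909 0.111  0.099 ]]
[0.5513 0.2018 0.099 ] [(np.float64(0.1729), np.float64(17.7)), (np.float64(0.1382), np.float64(-71.6)), (np.float64(0.1723), np.float64(-162.7)), (np.float64(0.1369), np.float64(108.7))]
side [[0.6056 0.294  0.099 ]
 [0.6451 0.1616 0.099 ]
 [0.4806 0.1084 0.099 ]
 [0.4422 0.2373 0.099 ]]
[0.5434 0.2004 0.099 ] [(np.float64(0.1382), np.float64(-73.4)), (np.float64(0.1729), np.float64(-162.1)), (np.float64(0.1345), np.float64(106.6)), (np.float64(0.173), np.float64(19.1))]
scene [[ 0.753  0.155  0.   ]
 [ 0.73   0.284  0.   ]
 [ 0.754  0.003  0.   ]
 [ 0.419 -0.006  0.   ]]
side [[ 0.748  0.154  0.   ]
 [ 0.721  0.272  0.   ]
 [ 0.736 -0.002  0.   ]
 [ 0.405 -0.004  0.   ]]
[[0.741 0.151 0.1  ]
 [0.727 0.275 0.1  ]] [[0.739 0.139 0.1  ]
 [0.719 0.272 0.1  ]]
[[0.481 0.649 0.1  ]
 [0.518 0.527 0.1  ]
 [0.398 0.438 0.1  ]]
```

>>> arm_command:
  commands:
    - [0,[-0.01,-0.005,0],[0,0,0.02]]
    - [0,[-0.03,-0.016,0],[0,0,0.06]]
    - [0,[-0.055,-0.03,0],[0,0,0.11]]
    - [0,[-0.085,-0.046,0],[0,0,0.17]]
    - [0,[-0.115,-0.063,0],[0,0,0.23]]
    - [0,[-0.145,-0.08,0],[0,0,0.29]]
    - [0,[-0.175,-0.096,0],[0,0,0.35]]
    - [0,[-0.205,-0.112,0],[0,0,0.41]]
    - [0,[-0.235,-0.129,0],[0,0,0.47]]
    - [0,[-0.265,-0.145,0],[0,0,0.53]]
  squeeze: 10

```text
time: 0.98
ee_pos: [0.4523, 0.3086, 0.2923]
eef_rot: [0.478, 0.878, 0.0, -0.0]
ft_force: [-0.6, -0.2, -0.1]
width: 0.0284
```

```bash
cat >> h.py <<'E'
from scipy.spatial.transform import Rotation as Ro
def rel(st,target,yaw):  # yaw deg of tool y
    R=Ro.from_quat(st['eef_rot']); d=R.inv().apply(np.array(target)-st['ee_pos'])
    a=np.radians(yaw); y=np.array([np.cos(a),np.sin(a),0]); x=np.array([-np.sin(a),np.cos(a),0])
    Rt=Ro.from_matrix(np.c_[x,y,np.cross(x,y)]) 
    return d.round(4),(R.inv()*Rt).as_rotvec().round(4)
E
python3 - <<'E'
from bench import *
from h import *
s=read_state(); print(s['time'],s['ee_pos'],s['eef_rot'],s['width'],s['ft_force'],s['joint_positions'])
print(rel(s,[.564,.148,.28],17.8))
E
```

```text
0.9833 [0.45230864 0.30862287 0.29231702] [ 4.78368309e-01  8.78159297e-01  9.46802364e-05 -4.36079307e-05] 0.0283900561617656 [-0.55370344 -0.16050661 -0.13007929] [-0.82891246  0.15781358  0.16415548  1.67802512 -0.02676092  1.30779136
 -0.08660083]
(array([-0.1955,  0.0067,  0.0123]), array([ 1.000e-04, -2.000e-04,  2.625e-01]))
```

>>> arm_command:
  commands:
    - [0,[-0.025,0.001,0.002],[0,0,0.04]]
    - [0,[-0.05,0.002,0.003],[0,0,0.08]]
    - [0,[-0.078,0.003,0.005],[0,0,0.12]]
    - [0,[-0.105,0.004,0.007],[0,0,0.16]]
    - [0,[-0.132,0.005,0.009],[0,0,0.19]]
    - [0,[-0.157,0.006,0.01],[0,0,0.22]]
    - [0,[-0.175,0.006,0.011],[0,0,0.245]]
    - [0,[-0.188,0.007,0.012],[0,0,0.256]]
    - [0,[-0.195,0.007,0.012],[0,0,0.262]]
    - [0,[-0.195,0.007,0.012],[0,0,0.262]]

```text
time: 1.82
ee_pos: [0.5642, 0.1506, 0.2801]
eef_rot: [0.588, 0.809, -0.0, 0.0]
ft_force: [-0.1, -0.1, -0.7]
width: 0.0003
```

```bash
python3 - <<'E'
from bench import *
from h import *
import pickle
s=read_state(); print(s['time'],s['ee_pos'],s['eef_rot'],s['width'],s['ft_force'])
c=camera('wrist'); cv2.imwrite('pics/w1.png',c['pixels'][:,:,::-1]); pickle.dump((s,c),open('w1.pkl','wb'))
E
```

```text
1.8167 [0.56422801 0.15059933 0.28009108] [ 5.87753730e-01  8.09039879e-01 -1.60386829e-04  1.91256863e-05] 0.00031322150028869093 [-0.06023108 -0.09815068 -0.65711128]
```

View pics/w1.png

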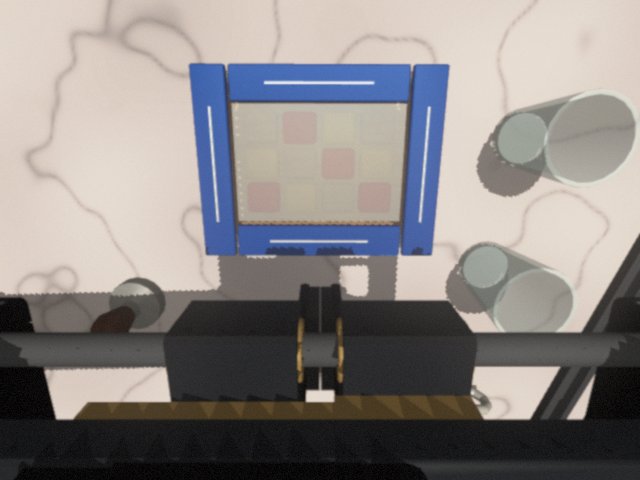

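```bash
cat >> h.py <<'E'
import pickle
def wplane(pk,px,z):
    s,c=pickle.load(open(pk,'rb')); M=c['mount']; R=Ro.from_quat(s['eef_rot']).as_matrix()
    C=s['ee_pos']+R@M[:3,3]; o=[]
    for u,v in px:
        d=R@M[:3,:3]@np.array([(u-c['cx'])/c['fx'],(v-c['cy'])/c['fy'],1]); o.append(C+d*(z-C[2])/d[2])
    return np.array(o)
E
python3 - <<'E'
from h import *
a=cv2.imread('pics/w1.png')[50:270,180:460]; cv2.imwrite('pics/w1c.png',cv2.resize(a,None,fx=2.8,fy=2.7,interpolation=cv2.INTER_CUBIC))
W=wplane('w1.pkl',[(190.5,64),(449,64.5),(433,255),(206.5,255.5)],.099)
print(W.round(4),W.mean(0),[ (round(np.linalg.norm(W[i]-W[(i+1)%4]),4), round(np.degrees(np.arctan2(*(W[(i+1)%4]-W[i])[[1,0]])),1)) for i in range(4)])
c=W.mean(0)[:2]
for yaw in [18]:
    a=np.radians(yaw);ex=np.array([np.cos(a),np.sin(a)]);ey=np.array([-ex[1],ex[0]])
    for n,p in dict(right=(0,-.056),back=(.076,0),left=(0,.056),front=(-.076,0)).items(): print(n,c+p[0]*ex+p[1]*ey)
E
```

```text
[[0.4431 0.2406 0.099 ]
 [0.6088 0.2941 0.099 ]
 [0.6514 0.166  0.099 ]
 [0.4841 0.1111 0.099 ]] [0.54682426 0.20292055 0.099     ] [(np.float64(0.1741), np.float64(17.9)), (np.float64(0.1351), np.float64(-71.6)), (np.float64(0.1762), np.float64(-161.8)), (np.float64(0.1359), np.float64(107.6))]
right [0.56412921 0.14966139]
back [0.61910455 0.22640584]
left [0.5295193  0.25617972]
front [0.47454396 0.17943526]
```

View pics/w1c.png

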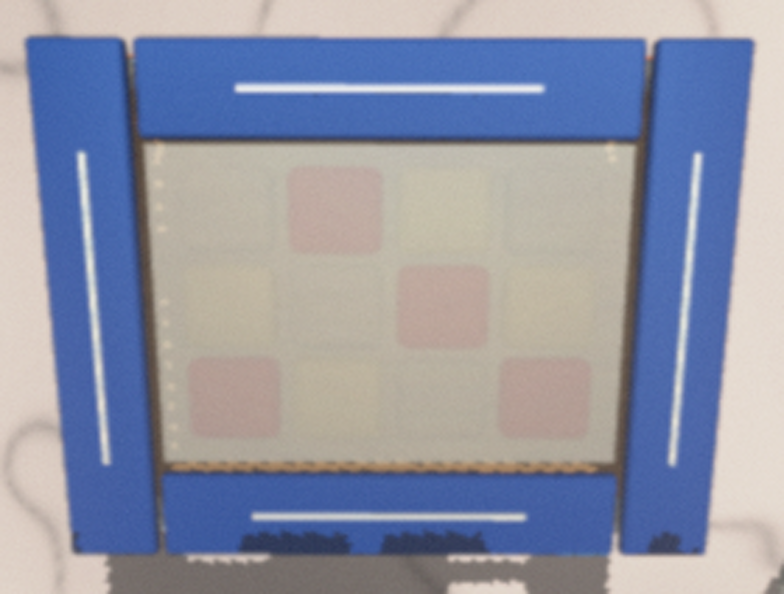

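>>> arm_command:
  commands:
    - [0,[-0.001,0,0.006],[0,0,0]]
    - [0,[-0.002,0,0.02],[0,0,0]]
    - [0,[-0.002,0,0.036],[0,0,0]]
    - [0,[-0.002,0,0.052],[0,0,0]]
    - [0,[-0.002,0,0.068],[0,0,0]]
    - [0,[-0.002,0,0.082],[0,0,0]]
    - [0,[-0.002,0,0.093],[0,0,0]]
    - [0,[-0.002,0,0.1],[0,0,0]]
    - [0,[-0.002,0,0.104],[0,0,0]]
    - [0,[-0.002,0,0.104],[0,0,0]]

```text
time: 2.7
ee_pos: [0.5641, 0.1502, 0.1756]
eef_rot: [0.587, 0.81, -0.0, -0.0]
ft_force: [-0.1, -0.4, -0.2]
width: 0.0003
```

>>> arm_command:
  commands:
    - [0,[0,0,0.001],[0,0,0]]
    - [0,[0,0,0.002],[0,0,0]]
    - [0,[0,0,0.003],[0,0,0]]
    - [0,[0,0,0.004],[0,0,0]]
    - [0,[0,0,0.005],[0,0,0]]
    - [0,[0,0,0.006],[0,0,0]]
    - [0,[0,0,0.007],[0,0,0]]
    - [0,[0,0,0.008],[0,0,0]]
    - [0,[0,0,0.009],[0,0,0]]
    - [0,[0,0,0.009],[0,0,0]]

```text
time: 3.53
ee_pos: [0.5645, 0.1498, 0.1676]
eef_rot: [0.587, 0.81, 0.0, -0.0]
ft_force: [-2.4, -1.0, 5.1]
width: 0.0005
```

>>> arm_command:
  commands:
    - [0,[0,0,0.0005],[0,0,0]]
    - [0,[0,0,0.001],[0,0,0]]
    - [0,[0,0,0.0015],[0,0,0]]
    - [0,[0,0,0.002],[0,0,0]]
    - [0,[0,0,0.0025],[0,0,0]]
    - [0,[0,0,0.003],[0,0,0]]
    - [0,[0,0,0.0035],[0,0,0]]
    - [0,[0,0,0.004],[0,0,0]]
    - [0,[0,0,0.0045],[0,0,0]]
    - [0,[0,0,0.0045],[0,0,0]]

```text
time: 4.37
ee_pos: [0.5644, 0.1498, 0.1626]
eef_rot: [0.587, 0.81, -0.0, -0.0]
ft_force: [0.1, 0.2, 0.5]
width: 0.0005
```

>>> arm_command:
  commands:
    - [0,[0,0,-0.01],[0,0,0]]
    - [0,[0,0,-0.024],[0,0,0]]
    - [0,[0.008,0.011,-0.028],[0,0,0]]
    - [0,[0.022,0.031,-0.028],[0,0,0]]
    - [0,[0.036,0.051,-0.028],[0,0,0]]
    - [0,[0.049,0.069,-0.028],[0,0,0]]
    - [0,[0.056,0.079,-0.027],[0,0,0]]
    - [0,[0.056,0.079,-0.02],[0,0,0]]
    - [0,[0.056,0.079,-0.012],[0,0,0]]
    - [0,[0.056,0.079,-0.009],[0,0,0]]

```text
time: 5.2
ee_pos: [0.6213, 0.2263, 0.1703]
eef_rot: [0.587, 0.809, -0.001, -0.0]
ft_force: [-1.0, -0.7, 0.7]
width: 0.0002
```

>>> arm_command:
  commands:
    - [0,[0,0,0.001],[0,0,0]]
    - [0,[0,0,0.002],[0,0,0]]
    - [0,[0,0,0.003],[0,0,0]]
    - [0,[0,0,0.0035],[0,0,0]]
    - [0,[0,0,0.004],[0,0,0]]
    - [0,[0,0,0.0045],[0,0,0]]
    - [0,[0,0,0.005],[0,0,0]]
    - [0,[0,0,0.0055],[0,0,0]]
    - [0,[0,0,0.006],[0,0,0]]
    - [0,[0,0,0.006],[0,0,0]]

```text
time: 6.03
ee_pos: [0.6222, 0.227, 0.1664]
eef_rot: [0.587, 0.809, 0.0, 0.0]
ft_force: [-1.2, -2.3, 3.2]
width: 0.0003
```

>>> arm_command:
  commands:
    - [0,[0,0,0.0005],[0,0,0]]
    - [0,[0,0,0.001],[0,0,0]]
    - [0,[0,0,0.0015],[0,0,0]]
    - [0,[0,0,0.002],[0,0,0]]
    - [0,[0,0,0.0025],[0,0,0]]
    - [0,[0,0,0.003],[0,0,0]]
    - [0,[0,0,0.0035],[0,0,0]]
    - [0,[0,0,0.004],[0,0,0]]
    - [0,[0,0,0.004],[0,0,0]]
    - [0,[0,0,0.004],[0,0,0]]

```text
time: 6.87
ee_pos: [0.6221, 0.2276, 0.1617]
eef_rot: [0.587, 0.81, -0.0, -0.0]
ft_force: [0.1, 0.5, -0.2]
width: 0.0005
```

>>> arm_command:
  commands:
    - [0,[0,0,-0.01],[0,0,0]]
    - [0,[0,0,-0.024],[0,0,0]]
    - [0,[0.008,-0.011,-0.028],[0,0,0]]
    - [0,[0.022,-0.031,-0.028],[0,0,0]]
    - [0,[0.036,-0.051,-0.028],[0,0,0]]
    - [0,[0.049,-0.069,-0.028],[0,0,0]]
    - [0,[0.057,-0.079,-0.027],[0,0,0]]
    - [0,[0.057,-0.079,-0.02],[0,0,0]]
    - [0,[0.057,-0.079,-0.012],[0,0,0]]
    - [0,[0.057,-0.079,-0.01],[0,0,0]]

```text
time: 7.7
ee_pos: [0.5298, 0.2564, 0.1704]
eef_rot: [0.587, 0.809, -0.001, 0.0]
ft_force: [-1.2, -0.4, -0.2]
width: 0.0007
```

>>> arm_command:
  commands:
    - [0,[0,0,0.001],[0,0,0]]
    - [0,[0,0,0.002],[0,0,0]]
    - [0,[0,0,0.003],[0,0,0]]
    - [0,[0,0,0.0035],[0,0,0]]
    - [0,[0,0,0.004],[0,0,0]]
    - [0,[0,0,0.0045],[0,0,0]]
    - [0,[0,0,0.005],[0,0,0]]
    - [0,[0,0,0.0055],[0,0,0]]
    - [0,[0,0,0.006],[0,0,0]]
    - [0,[0,0,0.006],[0,0,0]]

```text
time: 8.53
ee_pos: [0.53, 0.2567, 0.1659]
eef_rot: [0.587, 0.809, 0.0, 0.0]
ft_force: [0.1, -1.0, 1.3]
width: 0.0005
```

>>> arm_command:
  commands:
    - [0,[0,0,0.0005],[0,0,0]]
    - [0,[0,0,0.001],[0,0,0]]
    - [0,[0,0,0.0015],[0,0,0]]
    - [0,[0,0,0.002],[0,0,0]]
    - [0,[0,0,0.0025],[0,0,0]]
    - [0,[0,0,0.003],[0,0,0]]
    - [0,[0,0,0.0035],[0,0,0]]
    - [0,[0,0,0.004],[0,0,0]]
    - [0,[0,0,0.004],[0,0,0]]
    - [0,[0,0,0.004],[0,0,0]]

```text
time: 9.37
ee_pos: [0.5293, 0.2572, 0.1617]
eef_rot: [0.587, 0.81, 0.0, -0.0]
ft_force: [0.0, 0.3, 0.4]
width: 0.0005
```

>>> arm_command:
  commands:
    - [0,[0,0,-0.01],[0,0,0]]
    - [0,[0,0,-0.024],[0,0,0]]
    - [0,[-0.008,-0.011,-0.028],[0,0,0]]
    - [0,[-0.022,-0.031,-0.028],[0,0,0]]
    - [0,[-0.036,-0.051,-0.028],[0,0,0]]
    - [0,[-0.049,-0.069,-0.028],[0,0,0]]
    - [0,[-0.057,-0.079,-0.027],[0,0,0]]
    - [0,[-0.057,-0.079,-0.02],[0,0,0]]
    - [0,[-0.057,-0.079,-0.012],[0,0,0]]
    - [0,[-0.057,-0.079,-0.01],[0,0,0]]

```text
time: 10.2
ee_pos: [0.4718, 0.1791, 0.1708]
eef_rot: [0.587, 0.81, -0.0, -0.0]
ft_force: [0.3, -0.5, 0.2]
width: 0.0005
```

>>> arm_command:
  commands:
    - [0,[0,0,0.001],[0,0,0]]
    - [0,[0,0,0.002],[0,0,0]]
    - [0,[0,0,0.003],[0,0,0]]
    - [0,[0,0,0.0035],[0,0,0]]
    - [0,[0,0,0.004],[0,0,0]]
    - [0,[0,0,0.0045],[0,0,0]]
    - [0,[0,0,0.005],[0,0,0]]
    - [0,[0,0,0.0055],[0,0,0]]
    - [0,[0,0,0.006],[0,0,0]]
    - [0,[0,0,0.006],[0,0,0]]

```text
time: 11.03
ee_pos: [0.4722, 0.179, 0.1659]
eef_rot: [0.587, 0.81, 0.0, 0.0]
ft_force: [-1.2, 0.4, 1.6]
width: 0.0006
```

>>> arm_command:
  commands:
    - [0,[0,0,0.0005],[0,0,0]]
    - [0,[0,0,0.001],[0,0,0]]
    - [0,[0,0,0.0015],[0,0,0]]
    - [0,[0,0,0.002],[0,0,0]]
    - [0,[0,0,0.0025],[0,0,0]]
    - [0,[0,0,0.003],[0,0,0]]
    - [0,[0,0,0.0035],[0,0,0]]
    - [0,[0,0,0.004],[0,0,0]]
    - [0,[0,0,0.004],[0,0,0]]
    - [0,[0,0,0.004],[0,0,0]]

```text
time: 11.87
ee_pos: [0.4719, 0.1785, 0.1617]
eef_rot: [0.587, 0.81, 0.0, -0.0]
ft_force: [1.0, -1.1, -0.1]
width: 0.0003
```

>>> arm_command:
  commands:
    - [0,[0,0,-0.008],[0,0,0]]
    - [0,[0,0,-0.022],[0,0,0]]
    - [0,[0,0,-0.04],[0,0,0]]
    - [0,[-0.01,0.015,-0.06],[0,0,0]]
    - [0,[-0.02,0.03,-0.08],[0,0,0]]
    - [0,[-0.035,0.045,-0.095],[0,0,0]]
    - [0,[-0.045,0.06,-0.108],[0,0,0]]
    - [0,[-0.053,0.073,-0.116],[0,0,0]]
    - [0,[-0.056,0.079,-0.118],[0,0,0]]
    - [0,[-0.056,0.079,-0.118],[0,0,0]]

```text
time: 12.7
ee_pos: [0.5654, 0.1494, 0.2803]
eef_rot: [0.588, 0.809, 0.0, 0.0]
ft_force: [-0.6, 0.9, -0.5]
width: 0.0006
```

```bash
python3 - <<'E'
from bench import *
from h import *
s=read_state(); print(s['time'],s['ee_pos'],s['ft_force'])
c=camera('wrist'); cv2.imwrite('pics/w2.png',c['pixels'][:,:,::-1]); pickle.dump((s,c),open('w2.pkl','wb'))
ims=[]
for n,(y,x) in (('scene',(175,340)),('side',(150,205))):
    p=camera(n)['pixels'][:,:,::-1]; cv2.imwrite(f'pics/{n}2.png',p); ims.append(cv2.resize(p[y:y+100,x:x+120],(480,400),interpolation=cv2.INTER_CUBIC)[:, :400])
cv2.imwrite('pics/c3.png',np.hstack(ims))
E
```

```text
12.7 [0.56542306 0.14940004 0.28033813] [-0.62635364  0.8681509  -0.47816252]
```

View pics/c3.png

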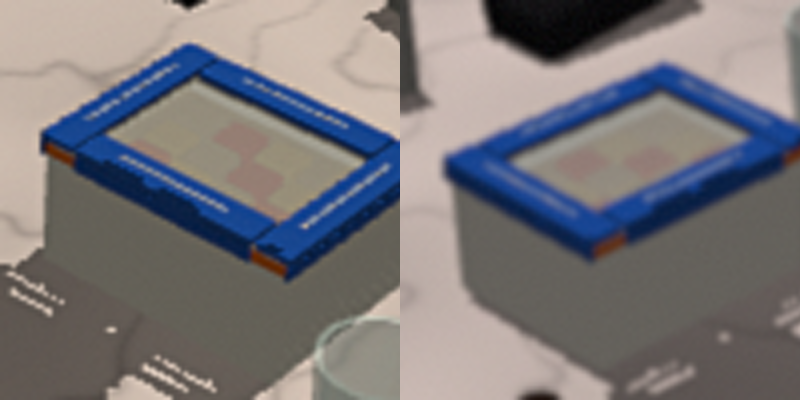

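View pics/w2.png

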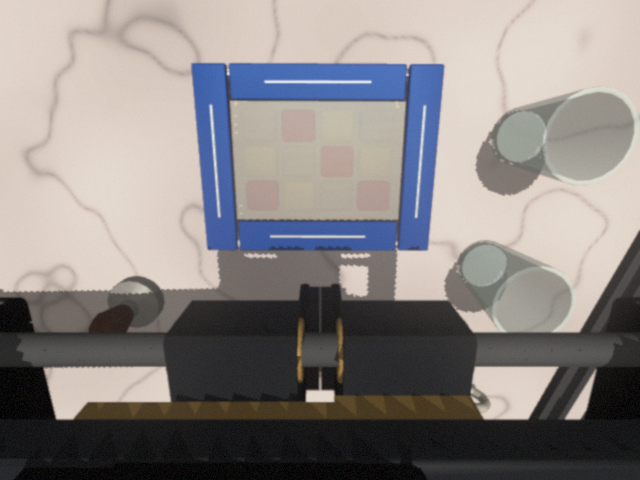

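```bash
python3 - <<'E'
from h import *
W=wplane('w2.pkl',[(192.5,64),(443,64.5),(429,249.5),(208,250)],.091)
print(W.round(4),W.mean(0),[ (round(np.linalg.norm(W[i]-W[(i+1)%4]),4), round(np.degrees(np.arctan2(*(W[(i+1)%4]-W[i])[[1,0]])),1)) for i in range(4)])
a,b=[cv2.imread(f'pics/w{i}.png')[55:130,170:470] for i in (1,2)]
cv2.imwrite('pics/cmp.png',cv2.resize(np.vstack([a,b]),None,fx=2.6,fy=2.6,interpolation=cv2.INTER_CUBIC))
E
```

```text
[[0.4429 0.2402 0.091 ]
 [0.6082 0.2938 0.091 ]
 [0.6514 0.1664 0.091 ]
 [0.484  0.1114 0.091 ]] [0.54664068 0.20293799 0.091     ] [(np.float64(0.1738), np.float64(17.9)), (np.float64(0.1346), np.float64(-71.3)), (np.float64(0.1762), np.float64(-161.8)), (np.float64(0.1352), np.float64(107.7))]
```

View pics/cmp.png

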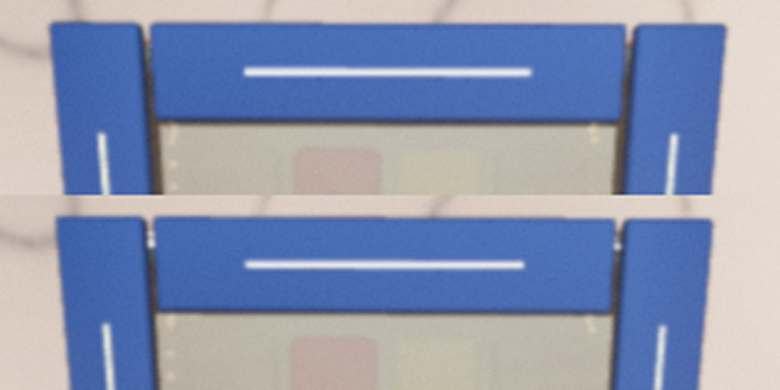

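View pics/scene2.png

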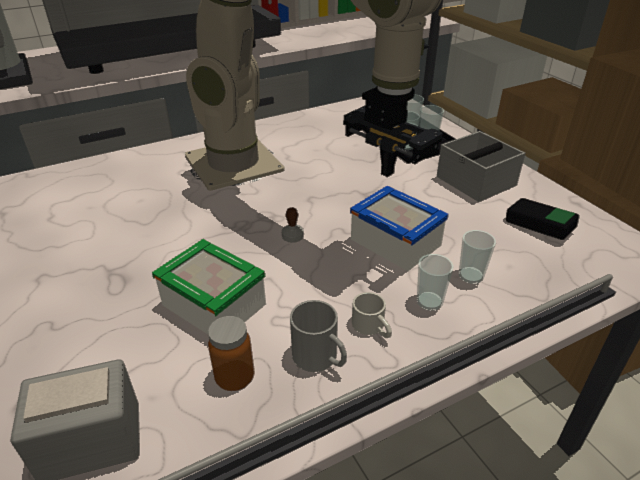

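The left section (x 230–407 px) has shrunk to the size expected at 91 mm. No orange shows along the sides I can see, only at the corners, as on the shut green box. The box centre is unchanged, so I'm handing in.

```bash
python3 -c "
from bench import *
print(close_job())"
```

```text
the job is handed in; nothing more can be done
None
```

All four sections of the blue rim are pressed down and shut, and I handed the job in at about 12.9 s of the 42 s allowed. I pressed the middle of each section with the closed fingertips, in the order right, back, left, front, then lifted the hand about 120 mm clear.

- **Clicks:** on each section the force I read while pressing was at most about 5 N. It fell to about zero once past half-way, which is what a click should look like. Forces were only read at the end of each call, so brief peaks could have been higher.
- **Lid height:** in the last wrist picture the lid outline measured as 91 mm high gives about 175 x 135 mm, matching the 176 x 136 mm lid.
- **Orange strip:** none shows along the front, back or right sides, only at the corner ends, as on the shut green box. The left side's strip was not directly visible, so I judged that section by its size in the wrist picture (shrunk to 0.973, against 0.971 expected) and by the force drop.
- **Box and bystanders:** the box centre moved by less than 1 mm. The other items look unmoved in the pictures.
- **Disagreement:** at the start the scene and side cameras differed by about 8 mm in x on where the box was. I used the wrist camera's measurement, which lay between them.

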